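Uncover the bench torque tester

TASK

Get the bench torque tester ready for checking the wrench: lift its draw latch lever out and up past centre until the hook drops free of the cover, with the cover still sitting in place. Then slide the cover towards the latch side until its rear tongue is out from under the rail, lift it off, and set it down gently, upright and flat, inside the parts tray. Leave the wrench, the socket and the two nuts where they lie.

Things in the scene. Friction and masses are not known exactly. Their poses are not given: they have to be found in the camera images.
- tester: Grey torque tester, fixed: 120 (x) x 130 (y) x 100 mm high; 10 mm thick feet stand out 31 mm at both y ends. Origin under its centre. Its -x face (60 mm from the origin) carries the latch. The cover sits on its top; under it a drive boss 60 mm wide, 34 high. At the top's +x edge a rail 77 mm long, 10 mm high, its lip 6 mm over the cover's tongue; 5 mm high guides beside the cover.
- latch_pivot (a point): Fixed point on the lever's hinge axis: on the tester at x = -68, y = 0, z = 78 mm (8 mm out from the latch face). The hinge axis is the tester's y axis.
- latch_lever (a joint): Lever angle, rad: 0 closed (hanging down along the face), grows as its lower end swings out (1.57 = straight out) and up, stop 2.6. A 95 N spring in the hook holds it shut (6 to 8 N at the tab) until centre at about 0.5, then throws it on to about 1.3, where the hook is slack but still caught; the bar clears the keeper at 1.9 to 2.1. Left alone it stays or sinks a little, which does no harm.
- lever_tab (a point): Middle of the finger tab at the lever's free end, moves with it: steel, 26 mm wide along the hinge axis, 4 thick, 25 long, flared outward. Closed it is 19.5 mm out from the latch face, 50.5 below the pivot, 27 above the bench. Pinch its side edges along the hinge axis, fingers tilted some 45 deg in under the keeper, or hook it from below; it turns between fingers as it swings.
- hook_bar (a point): Middle of the crossbar (5 mm round, 32 long along the hinge axis) of the forked wire draw hook: 56 mm long, hinged to the lever 9 mm from the pivot, arms 32 mm apart straddling the lever. Closed, it lies at keeper. Once raised over the keeper's lip it falls outward by its weight, unless fingers are in its way, and hangs from the lever.
- cover: Loose aluminium cover, 0.45 kg: open-bottomed shell 116 (x) x 110 (y) x 60 mm high, bar handle on top. Origin at centre of its lower rim; seated: on the tester's axes, rim 100 mm above the bench. Keeper reaches to x = -87 mm; a rear tongue 60 wide, 5 thick reaches to x = +70 under the tester's rail: slide the cover 10 mm along its -x, then lift; it needs 36 mm to clear the boss.
- keeper (a point): Point on the cover at x = -80, y = 0, z = 24 mm: centre of the keeper trough (18 mm wide) in which the hook's bar lies; the lip in front of it is 4 mm high.
- cover_handle (a point): Centre of the cover's bar handle: steel bar 12 x 12 mm, 76 mm long along the cover's y, 86 mm above its lower rim, on two end posts (56 mm apart inside), 20 mm free under the bar. Pinch it across x.
- tray: Open dark steel parts tray on a rubber liner, fixed to the bench: outside 215 (its x) x 165 (its y) x 30 mm high, walls and floor 5 mm. Origin at the centre of its underside.
- tray_floor (a point): Centre of the tray's inner floor, 5 mm above the bench; inside 205 x 155 mm, axes as the tray's. The cover fits with its x axis along the tray's x axis, either way round.
- wrench: Chrome click-type torque wrench with a brass setting knob, 420 mm long, up to 38 mm high, lying on the bench; to be left alone. Origin under its middle, x along it.
- socket: Satin black steel socket, 30 mm across, 38 mm high, standing on the bench; to be left alone. Origin under its centre.
- nut_a: Cadmium-plated castle nut, 37 mm across corners, 24 mm high; to be left alone. Origin under its centre.
- nut_b: Second such castle nut; to be left alone. Origin under its centre.
Not all that is in view belongs to the job. Leave any green or purple look-alike of the cover alone.

How it is judged:
On the way, in this order (a step that is already met when the one before it is completed fails the run):
1. the latch is thrown open: lever up past centre and the hook's bar more than 20 mm from the keeper, the cover still seated (moved less than 8 mm) (value of joint latch_lever above 0.6 rad and distance between hook_bar and keeper above 0.02 m and distance of cover from where it was at the start of the episode below 0.008 m), for 0.1 s.
2. the cover is lifted off the tester: its rim more than 130 mm above the bench (height (world z) of cover above 0.13 m), for 0.1 s.
At the end, for the whole second after the job is handed in: The cover rests upright (within 0.06 rad) and at rest on the tray's floor (rim within 4 mm of it), inside the tray walls; nothing else has been disturbed (z of cover in the frame of tray_floor between -0.004 and 0.004 m and x of cover in the frame of tray_floor between -0.045 and 0.045 m and y of cover in the frame of tray_floor between -0.035 and 0.035 m and angle between cover's own z axis and vertical below 0.06 rad and linear speed of cover below 0.01 m/s); the robot touches nothing.
It fails at once if the wrench, the socket or a nut is moved more than 20 mm (distance of any of wrench, socket, nut_a, nut_b from where it was at the start of the episode above 0.02 m).
It fails at once if the cover is dropped into the tray: moving at over 0.4 m/s with its rim less than 30 mm above the tray's floor (horizontal distance between cover and tray_floor below 0.15 m and z of cover in the frame of tray_floor below 0.03 m and linear speed of cover above 0.4 m/s).
It also fails if it takes over 64 s, if anything falls off the work surface, if the arm or the gripper's body presses on something with over 40 N, if the wrist force passes 120 N, or if a joint passes its speed limit or range.

ROBOT

A 7-joint arm with a two-finger parallel gripper is mounted at the origin on the work surface. World frame = base frame: x ahead of the robot, y to its left, z up, the work surface at z = 0. Lengths are in m, angles in rad, forces in N, time in s.
With the tool pointing down it reaches from about 0.425 to 0.925 m from the base axis. Payload 6.8 kg.
Tool frame: the origin (TCP) lies at the very end of the fingers, on their centre line; the grasp point (between the pads) lies 19 mm behind it; z points along the fingers, y is the line along which they close (so a half turn about z gives the same grasp; the last joint's range is limited). The gripper opens to 85 mm and grips with 20 to 120 N. Pads are 22 mm wide; open, the fingers measure 114 mm over their backs; the gripper's body (76 mm by 85 mm) begins 54 mm behind the grasp point. The pads swing forward as they close: fully open they stand 13 mm farther back than shut.
Start: joints at [1.203, 0.477, 0.022, 1.555, -0.011, 1.109, -0.083], TCP at [0.173, -0.652, 0.231] pointing down, gripper open.
Joint ranges: [-2.96, 2.96], [-0.34, 2.1], [-1.41, 1.46], [0.24, 2.44], [-1.37, 4.51], [0.17, 1.92], [-2.96, 2.96]. Speed limits (rad/s): [2.39, 2.39, 3.14, 3.14, 3.14, 3.14, 3.14].

INTERFACE

Orientations are given as a rotation vector (axis times angle).
In Python, from bench import r gives the robot as it stands.
- The arm moves only by the shell command python3 -m jog 'ROWS' [FORCE]. ROWS is JSON, a list of rows, each an object of numbers: "fingers": the finger opening in m, from 0 to 0.0854; "x", "y", "z": the shift along the tool's x, y, z in m; "rx", "ry", "rz": the turn, a rotation vector about the tool's x, y, z in degrees. In form: [{"fingers": .., "x": .., "y": .., "z": .., "rx": .., "ry": .., "rz": ..}, ...]. A call has 1 to 8 rows; each row shifts and turns the commanded pose from where the row before left it, along the tool's axes as they then stand; what a row does not reach is not made up. A row lasts 1/8 s, in which the tool goes at most 62.5 mm and 10.7 degrees, less where a joint would pass 70% of its speed; a pose out of reach is approached as far as the arm can. A call is refused whole if a number of a shift passes 0.0625 or a number of a turn 10.7, either way. A call with a gripper value outside its range is refused whole. The fingers move at their own pace and stop on an object; FORCE is the grip in N (left out, the last holds). Time passes only in rows, so rows that do not move let the fingers close. It gives the time, the measured TCP pose, the force, the opening and the grip force at its end, in the units of the state.
- r.get_obs(): the state, without advancing time (a new reading comes with each control period).
- r.grab_frame(name): name is "scene" or "side" or "wrist"; returns (picture, depth): 400x640x3 uint8, red, green, blue; 400x640 float32, m along the optical axis (not along the pixel's ray), 0 where there is no reading.
- r.get_calibration(name): a dict with "mtx" (3x3 intrinsics, pixels), "dist" ([k1, k2, p1, p2, k3] as OpenCV has them; the pictures are not rectified), "extrinsics" (4x4, takes a point from camera to world coordinates). Camera axes: x right, y down, z forward; pixel columns grow to the right and rows downward; lengths in m; the calibration is good to about 2 mm. A picture is of the moment at which its call begins: read the wrist's pose just before it. get_calibration takes no time and is no camera call; for the wrist camera it gives the pose at the moment of the call.
- r.hand_in(): hands the job in; it is judged then, once.
Trained networks look in the newest picture that a camera, given by its name, has taken for a name from the list of things; names that differ only in an ending like _2 or _b are one class to them, and where a whole thing is asked for, a point or a joint stands for the part that bears it (a point fixed in the world has none). Each returns a list of dicts, best first, with "score" (0 to 1); they miss things now and then, are a little off and sometimes report something else, mostly with a low value. They report only what shows in the picture. A call takes as long as a camera call. They do not tell look-alikes from the thing itself.
- r.search_frame(target, camera): "xyz" ([x, y, z] in m, in world coordinates, good to about 4 mm: the middle of the surface that is visible of it).
- r.landmark_of(target, camera): "xyz" ([x, y, z] in m, in world coordinates, good to about 4 mm: a listed point, or the origin of a listed thing).
The state is a dict: "clock": time; "joints": joint angles; "qvel": joint speeds; "tau": joint torques, N m; "tcp_pos": TCP position; "orientation": TCP orientation; "contact_force": force on the tool from outside, world axes, zero at the start; "moment": the same for the moment, N m; "grip_width": finger opening in m; "gripper_force": force on a finger pad.
Only numpy, scipy, OpenCV 4.12 (cv2) and the standard library are available. Lean on these libraries where they do the work, as an engineer would, in place of code of your own. Each camera call takes 0.05 s, during which the arm holds its last target. There are 200 camera calls.

## Working session

There is one attempt and no reset: what is moved stays moved. The work goes in short steps, Python scripts to look and compute and a shell command to move; the robot and the scene stay as the last step left them, time stands still between calls to the robot, and variables do not carry over. Pictures are saved under pics/ and viewed, at most 13 in all, crops included, and the job is handed in when it is done.

```bash
ls; mkdir -p pics; python3 - <<'E'
from bench import r
import cv2,numpy as np
np.set_printoptions(precision=4,suppress=True)
o=r.get_obs();print(o['clock'],o['tcp_pos'],o['orientation'])
ims=[]
for c in ['scene','side']:
    p,d=r.grab_frame(c); cv2.imwrite(f'pics/{c}0.png',p[:,:,::-1]); np.save(f'pics/{c}0.npy',d)
    for t in ['tester','latch_pivot','lever_tab','keeper','cover','cover_handle','tray','tray_floor','wrench','socket','nut_a']:
        print(c,t,[(np.round(q['xyz'],3).tolist(),round(q['score'],2)) for q in r.landmark_of(t,c)])
E
```

```text
pics
0.0 [ 0.1732 -0.6518  0.2303] [-3.1134 -0.4067  0.0006]
scene tester [([0.572, 0.105, 0.001], 0.64)]
scene latch_pivot [([0.564, 0.037, 0.077], 0.85), ([0.554, -0.282, 0.005], 0.23)]
scene lever_tab [([0.556, 0.026, 0.026], 0.8), ([0.562, 0.037, 0.078], 0.65), ([0.568, 0.106, 0.102], 0.28)]
scene keeper [([0.563, 0.025, 0.122], 0.97), ([0.546, 0.297, 0.021], 0.96), ([0.466, 0.353, 0.026], 0.89)]
scene cover [([0.624, 0.327, 0.001], 0.91), ([0.417, 0.293, -0.0], 0.79), ([0.568, 0.102, 0.103], 0.68)]
scene cover_handle [([0.568, 0.101, 0.188], 0.8), ([0.623, 0.325, 0.086], 0.7), ([0.42, 0.289, 0.083], 0.68)]
scene tray [([0.558, -0.283, 0.0], 0.72)]
scene tray_floor [([0.554, -0.282, 0.004], 0.82)]
scene wrench [([0.772, -0.0, 0.003], 0.63)]
scene socket [([0.691, -0.029, 0.004], 0.62), ([0.561, 0.028, 0.123], 0.56)]
scene nut_a [([0.696, -0.08, -0.004], 0.73), ([0.562, 0.02, 0.123], 0.51), ([0.376, -0.041, 0.001], 0.44)]
side tester [([0.571, 0.108, 0.002], 0.61)]
side latch_pivot [([0.558, 0.036, 0.08], 0.96)]
side lever_tab [([0.562, 0.025, 0.027], 0.86)]
side keeper [([0.547, 0.296, 0.023], 0.95), ([0.559, 0.026, 0.13], 0.9), ([0.47, 0.35, 0.024], 0.62)]
side cover [([0.578, 0.105, 0.104], 0.94), ([0.414, 0.292, 0.003], 0.78)]
side cover_handle [([0.617, 0.325, 0.085], 0.84), ([0.576, 0.103, 0.187], 0.79), ([0.419, 0.29, 0.087], 0.73)]
side tray [([0.555, -0.282, 0.0], 0.86), ([0.559, 0.025, 0.031], 0.69)]
side tray_floor [([0.555, -0.281, 0.004], 0.88)]
side wrench [([0.773, -0.005, -0.001], 0.95), ([0.557, 0.026, 0.128], 0.59)]
side socket [([0.69, -0.033, 0.005], 0.5)]
side nut_a [([0.377, -0.036, 0.002], 0.79), ([0.573, 0.102, 0.002], 0.64)]
```

View pics/scene0.png

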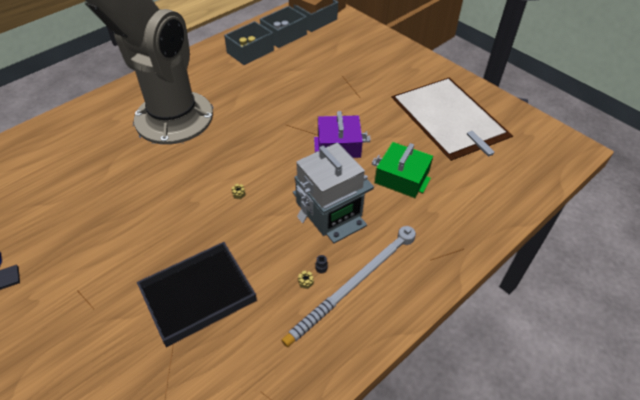

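View pics/side0.png

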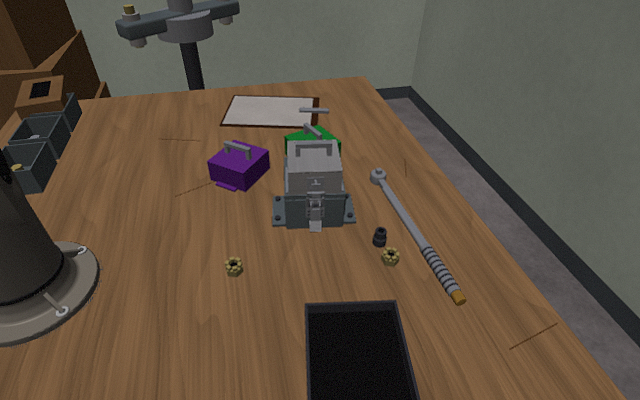

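The scene view shows the grey tester with the grey cover at (330,175), its latch facing −y. Things that could be taken for it: the purple cover (340,135) and the green cover (404,168), both look-alikes on the bench. I choose the grey one on the tester. The tray is at (197,292), the nuts at (238,190) and (306,279), the socket at (321,263), and the wrench runs from (290,340) to (407,234).

```bash
cat > h.py <<'E'
from bench import r
import cv2,numpy as np
np.set_printoptions(precision=4,suppress=True)
def cloud(c,d):
    k=r.get_calibration(c);v,u=np.mgrid[0:400,0:640]
    n=cv2.undistortPoints(np.stack([u,v],-1).reshape(-1,1,2).astype(float),np.array(k['mtx']),np.array(k['dist'])).reshape(400,640,2)
    P=np.dstack([n[...,0]*d,n[...,1]*d,d]);T=np.array(k['extrinsics'])
    W=P@T[:3,:3].T+T[:3,3]; W[d==0]=np.nan
    return W
def rect(W,lo,hi):
    m=np.all((W>lo)&(W<hi),-1); Q=W[m]
    return len(Q),cv2.minAreaRect(Q[:,:2].astype(np.float32)*1000),np.median(Q[:,2])
E
python3 - <<'E'
from h import *
for c in ['scene','side']:
    W=cloud(c,np.load(f'pics/{c}0.npy'))
    print(c,'top',rect(W,[.45,0,.154],[.7,.2,.166]))
    print('handle',rect(W,[.45,0,.183],[.7,.2,.2]))
    print('tray',rect(W,[.38,-.45,.022],[.72,-.12,.036]))
    print('foot',rect(W,[.45,-.02,.006],[.7,.22,.015]))
    m=np.all((W>[.5,-.02,.01])&(W<[.62,.022,.06]),-1);Q=W[m];print('tab',len(Q),Q.mean(0),Q.min(0),Q.max(0))
a=cv2.imread('pics/scene0.png')[110:250,250:450];b=cv2.imread('pics/side0.png')[120:250,250:380]
cv2.imwrite('pics/crop.png',np.hstack([cv2.resize(a,(430,300)),cv2.resize(b,(300,300))]))
E
```

```text
scene top (1636, ((569.3402099609375, 101.013671875), (118.3607177734375, 115.6343002319336), 81.3442153930664), np.float64(0.16150149537577096))
handle (190, ((570.8523559570312, 100.61065673828125), (14.163765907287598, 76.27806091308594), 79.9871597290039), np.float64(0.19231916977948454))
tray (1139, ((555.7115478515625, -284.83038330078125), (215.78224182128906, 168.8731689453125), 79.2264633178711), np.float64(0.030156599487359714))
foot (546, ((576.5136108398438, 100.14051055908203), (247.10125732421875, 225.5088348388672), 2.0909535884857178), np.float64(0.010518323358510606))
tab 37 [0.5593 0.0187 0.0255] [0.5431 0.0143 0.018 ] [0.5706 0.0219 0.0349]
side top (1384, ((572.1473388671875, 100.76075744628906), (119.97351837158203, 109.46644592285156), 79.99694061279297), np.float64(0.157993640491316))
handle (207, ((571.8485107421875, 99.7496109008789), (14.947428703308105, 74.72679138183594), 81.67686462402344), np.float64(0.18909780162677953))
tray (1125, ((561.2979125976562, -262.7239990234375), (174.7902069091797, 166.08004760742188), 79.49149322509766), np.float64(0.028543199961488464))
foot (656, ((570.0439453125, 94.09320831298828), (110.48397064208984, 192.31753540039062), 79.61476135253906), np.float64(0.007986803133706366))
tab 64 [0.5593 0.0187 0.0218] [0.5452 0.0146 0.0151] [0.5705 0.0219 0.0293]
```

View pics/crop.png

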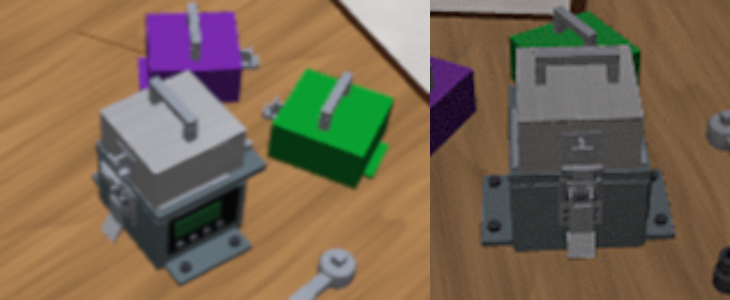

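The close crop confirms it: grey shell, keeper and draw latch on the grey tester's near face, with the tab flared out at the bottom. I'll write a small planner that prints the tool-axis rows.

```bash
cat >> h.py <<'E'
from scipy.spatial.transform import Rotation as Ro
YAW=np.deg2rad(80.5); U=np.array([np.cos(YAW),np.sin(YAW),0]); V=np.array([-U[1],U[0],0]); Z=np.array([0,0,1.])
C=np.array([.5715,.1015,0])   # tester origin
def T(x,y,z): return C+U*x+V*y+Z*z
def ori(tilt,yaw=YAW):  # tool z = down tilted toward tester +x by tilt deg
    u=np.array([np.cos(yaw),np.sin(yaw),0]); v=np.array([u[1],-u[0],0])
    return Ro.from_matrix(np.c_[u,v,-Z])*Ro.from_euler('y',tilt,degrees=True)
def plan(p,R,n,start=None):
    o=r.get_obs(); P0=np.array(o['tcp_pos']) if start is None else start[0]; R0=Ro.from_rotvec(o['orientation']) if start is None else start[1]
    w=(R0.inv()*R).as_rotvec(); print('tot rot',np.rad2deg(w),'dist',p-P0,'t',round(o['clock'],2))
    Rc=R0
    for i in range(n):
        s=Rc.inv().apply((p-P0)/n); print('  ',np.round(s,4),np.round(np.rad2deg(w/n),2)); Rc=R0*Ro.from_rotvec(w*(i+1)/n)
E
python3 - <<'E'
from h import *
a=ori(45).apply([0,0,1]); tab=T(-.0795,0,.027); print(tab,a)
p=tab+.010*a-.11*a; print(p)
mid=np.array([.50,-.15,.25]);plan(mid,ori(0),14)
plan(p,ori(45),7,(mid,ori(0)))
E
```

```text
[0.5584 0.0231 0.027 ] [ 0.1167  0.6974 -0.7071]
[ 0.5467 -0.0467  0.0977]
tot rot [ -0.0004  -0.0019 -65.6134] dist [0.3266 0.5023 0.0187] t 1.2
   [ 0.0318 -0.0287 -0.0013] [-0.   -0.   -4.69]
   [ 0.034  -0.026  -0.0013] [-0.   -0.   -4.69]
   [ 0.036  -0.0231 -0.0013] [-0.   -0.   -4.69]
   [ 0.0378 -0.0201 -0.0013] [-0.   -0.   -4.69]
   [ 0.0393 -0.017  -0.0013] [-0.   -0.   -4.69]
   [ 0.0405 -0.0137 -0.0013] [-0.   -0.   -4.69]
   [ 0.0415 -0.0103 -0.0013] [-0.   -0.   -4.69]
   [ 0.0422 -0.0069 -0.0013] [-0.   -0.   -4.69]
   [ 0.0427 -0.0034 -0.0013] [-0.   -0.   -4.69]
   [ 0.0428  0.0001 -0.0013] [-0.   -0.   -4.69]
   [ 0.0426  0.0036 -0.0013] [-0.   -0.   -4.69]
   [ 0.0422  0.007  -0.0013] [-0.   -0.   -4.69]
   [ 0.0415  0.0105 -0.0013] [-0.   -0.   -4.69]
   [ 0.0405  0.0138 -0.0013] [-0.   -0.   -4.69]
tot rot [-0. 45.  0.] dist [ 0.0467  0.1033 -0.1523] t 1.2
   [0.0157 0.0041 0.0218] [-0.    6.43  0.  ]
   [0.0131 0.0041 0.0234] [-0.    6.43  0.  ]
   [0.0104 0.0041 0.0247] [-0.    6.43  0.  ]
   [0.0076 0.0041 0.0257] [-0.    6.43  0.  ]
   [0.0047 0.0041 0.0264] [-0.    6.43  0.  ]
   [0.0017 0.0041 0.0268] [-0.    6.43  0.  ]
   [-0.0013  0.0041  0.0268] [-0.    6.43  0.  ]
```

```bash
python3 -m jog '[{"x":0.032,"y":-0.029,"z":-0.001,"rz":-4.7},{"x":0.034,"y":-0.026,"z":-0.001,"rz":-4.7},{"x":0.036,"y":-0.023,"z":-0.001,"rz":-4.7},{"x":0.038,"y":-0.020,"z":-0.001,"rz":-4.7},{"x":0.039,"y":-0.017,"z":-0.001,"rz":-4.7},{"x":0.040,"y":-0.014,"z":-0.001,"rz":-4.7},{"x":0.0415,"y":-0.010,"z":-0.001,"rz":-4.7},{"x":0.042,"y":-0.007,"z":-0.001,"rz":-4.7}]'
python3 -m jog '[{"x":0.043,"y":-0.003,"rz":-4.7},{"x":0.043,"rz":-4.7},{"x":0.043,"y":0.004,"rz":-4.7},{"x":0.042,"y":0.007,"rz":-4.7},{"x":0.041,"y":0.010,"rz":-4.7},{"x":0.04,"y":0.014,"rz":-4.7},{}]'
python3 -m jog '[{"fingers":0.06,"x":0.016,"y":0.004,"z":0.022,"ry":6.4},{"x":0.013,"y":0.004,"z":0.023,"ry":6.4},{"x":0.010,"y":0.004,"z":0.025,"ry":6.4},{"x":0.008,"y":0.004,"z":0.026,"ry":6.4},{"x":0.005,"y":0.004,"z":0.026,"ry":6.4},{"x":0.002,"y":0.004,"z":0.027,"ry":6.4},{"x":-0.001,"y":0.004,"z":0.027,"ry":6.4},{}]'
python3 - <<'E'
from h import *
a=ori(45).apply([0,0,1]); tab=T(-.0795,0,.027)
plan(tab-.10*a,ori(45),1); print(r.get_obs()['joints'])
p,d=r.grab_frame('wrist'); cv2.imwrite('pics/w1.png',p[:,:,::-1]); np.save('pics/w1.npy',d)
for t in ['lever_tab','latch_pivot','keeper','hook_bar']: print(t,r.landmark_of(t,'wrist')[:2])
E
```

```text
tot rot [ 25.7039  39.8733 -62.0559] dist [ 0.3733  0.6057 -0.1336] t 1.2
   [ 0.5163 -0.4895  0.1336] [ 25.7   39.87 -62.06]
[ 1.2029  0.477   0.0224  1.5554 -0.0115  1.1093 -0.0831]
lever_tab []
latch_pivot []
keeper []
hook_bar []validation failed for argument at $[0]...
validation failed for argument at $[0]...
validation failed for argument at $[0]...
```

View pics/w1.png

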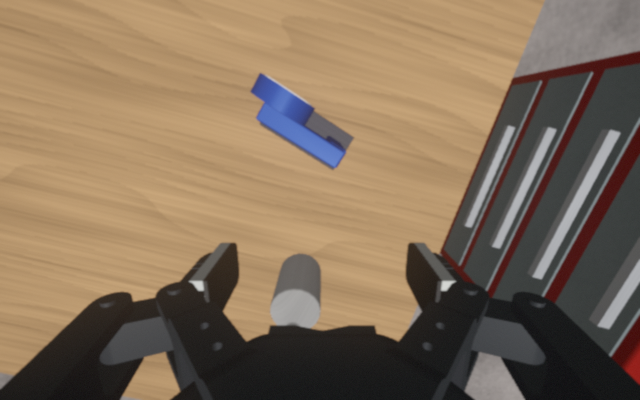

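The arm has not moved; the wrist view shows bench clutter (a blue tool at (300,125)). The rows were refused, probably because every key is required.

```bash
python3 -m jog '[{"fingers":0.085,"x":0.032,"y":-0.029,"z":-0.001,"rx":0,"ry":0,"rz":-4.7},{"fingers":0.085,"x":0.034,"y":-0.026,"z":-0.001,"rx":0,"ry":0,"rz":-4.7},{"fingers":0.085,"x":0.036,"y":-0.023,"z":-0.001,"rx":0,"ry":0,"rz":-4.7},{"fingers":0.085,"x":0.038,"y":-0.020,"z":-0.001,"rx":0,"ry":0,"rz":-4.7},{"fingers":0.085,"x":0.039,"y":-0.017,"z":-0.001,"rx":0,"ry":0,"rz":-4.7},{"fingers":0.085,"x":0.040,"y":-0.014,"z":-0.001,"rx":0,"ry":0,"rz":-4.7},{"fingers":0.085,"x":0.0415,"y":-0.010,"z":-0.001,"rx":0,"ry":0,"rz":-4.7},{"fingers":0.085,"x":0.042,"y":-0.007,"z":-0.001,"rx":0,"ry":0,"rz":-4.7}]'
```

```text
clock: 2.45
tcp_pos: [0.36, -0.3644, 0.2396]
orientation: [2.815, 1.392, 0.0]
contact_force: [0.2, -0.1, 0.0]
grip_width: 0.0849
gripper_force: 0.0
```

```bash
python3 -m jog '[{"fingers":0.06,"x":0.043,"y":-0.003,"z":0,"rx":0,"ry":0,"rz":-4.7},{"fingers":0.06,"x":0.043,"y":0,"z":0,"rx":0,"ry":0,"rz":-4.7},{"fingers":0.06,"x":0.043,"y":0.004,"z":0,"rx":0,"ry":0,"rz":-4.7},{"fingers":0.06,"x":0.042,"y":0.007,"z":0,"rx":0,"ry":0,"rz":-4.7},{"fingers":0.06,"x":0.041,"y":0.010,"z":0,"rx":0,"ry":0,"rz":-4.7},{"fingers":0.06,"x":0.04,"y":0.014,"z":0,"rx":0,"ry":0,"rz":-4.7},{"fingers":0.06,"x":0,"y":0,"z":0,"rx":0,"ry":0,"rz":0}]'
python3 -m jog '[{"fingers":0.06,"x":0.016,"y":0.004,"z":0.022,"rx":0,"ry":6.4,"rz":0},{"fingers":0.06,"x":0.013,"y":0.004,"z":0.023,"rx":0,"ry":6.4,"rz":0},{"fingers":0.06,"x":0.010,"y":0.004,"z":0.025,"rx":0,"ry":6.4,"rz":0},{"fingers":0.06,"x":0.008,"y":0.004,"z":0.026,"rx":0,"ry":6.4,"rz":0},{"fingers":0.06,"x":0.005,"y":0.004,"z":0.026,"rx":0,"ry":6.4,"rz":0},{"fingers":0.06,"x":0.002,"y":0.004,"z":0.027,"rx":0,"ry":6.4,"rz":0},{"fingers":0.06,"x":-0.001,"y":0.004,"z":0.027,"rx":0,"ry":6.4,"rz":0},{"fingers":0.06,"x":0,"y":0,"z":0,"rx":0,"ry":0,"rz":0}]'
python3 - <<'E'
from h import *
a=ori(45).apply([0,0,1]); tab=T(-.0795,0,.027)
plan(tab-.10*a,ori(45),1); print(r.get_obs()['joints'])
p,d=r.grab_frame('wrist'); cv2.imwrite('pics/w2.png',p[:,:,::-1]); np.save('pics/w2.npy',d)
for t in ['lever_tab','latch_pivot','keeper','hook_bar']: print(t,[(np.round(q['xyz'],4),round(q['score'],2)) for q in r.landmark_of(t,'wrist')[:2]])
E
```

```text
clock: 3.32
tcp_pos: [0.501, -0.147, 0.2397]
orientation: [-2.388, -2.042, -0.003]
contact_force: [-0.4, -0.7, 0.4]
grip_width: 0.0597
gripper_force: 0.0
clock: 4.32
tcp_pos: [0.5427, -0.0476, 0.0836]
orientation: [-1.924, -1.623, -0.789]
contact_force: [-0.3, -0.1, -0.1]
grip_width: 0.0598
gripper_force: 0.0
tot rot [-0.2513  0.0898 -0.2933] dist [0.004  0.0009 0.0141] t 4.33
   [ 0.0111  0.0037 -0.0089] [-0.25  0.09 -0.29]
[ 0.9168  0.7652 -0.7043  1.9087 -0.4304  0.8019  0.4936]
lever_tab []
latch_pivot [(array([0.563 , 0.0403, 0.0751]), 0.71)]
keeper [(array([0.5601, 0.0248, 0.1232]), 0.89)]
hook_bar [(array([0.5606, 0.0233, 0.1219]), 0.77), (array([ 0.7736, -0.0025, -0.0048]), 0.4)]
```

View pics/w2.png

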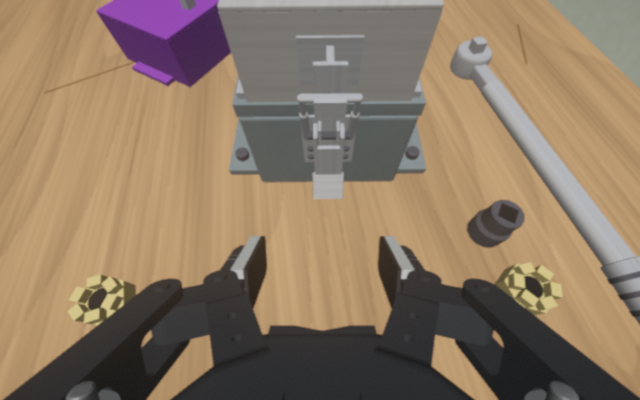

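The wrist view shows the latch lever centred, with its bright tab at about (328,187), the keeper at (330,65), and the socket (497,222) and nuts well clear. I'll measure the tab from depth.

```bash
python3 - <<'E'
from h import *
W=cloud('wrist',np.load('pics/w2.npy'))
q=W[178:197,318:340].reshape(-1,3);q=q[q[:,2]>.012];m=np.median(q,0);print(m,q.min(0),q.max(0))
print('tab in tester',(m-C)@U,(m-C)@V)
f=W[140:165,255:300].reshape(-1,3);g=W[140:165,360:400].reshape(-1,3);d=np.nanmedian(g,0)-np.nanmedian(f,0);print('face',np.nanmedian(f,0),np.nanmedian(g,0),np.rad2deg(np.arctan2(d[1],d[0])))
k=W[50:62,325:336].reshape(-1,3);print('keeper',np.nanmedian(k,0))
a=ori(45).apply([0,0,1])
tab=np.array([m[0],m[1],.027]); plan(tab-.03*a,ori(45),2); plan(tab+.010*a,ori(45),1)
E
```

```text
[0.563  0.0236 0.0326] [0.5535 0.0178 0.024 ] [0.5723 0.0293 0.0415]
tab in tester -0.07820578228969291 -0.004418358691561754
face [0.5243 0.0515 0.0531] [0.6078 0.0383 0.0528] -8.993622306877828
keeper [0.5634 0.0384 0.1446]
tot rot [-0.0344  0.3782  0.2941] dist [ 0.0139  0.0489 -0.0405] t 4.58
   [0.0037 0.0028 0.0321] [-0.02  0.19  0.15]
   [0.0036 0.0028 0.0322] [-0.02  0.19  0.15]
tot rot [-0.0344  0.3782  0.2941] dist [ 0.0185  0.0768 -0.0688] t 4.58
   [0.0077 0.0057 0.1043] [-0.03  0.38  0.29]
```

```bash
python3 -m jog '[{"fingers":0.06,"x":0.004,"y":0.003,"z":0.03,"rx":0,"ry":0.2,"rz":0.2},{"fingers":0.06,"x":0.004,"y":0.003,"z":0.03,"rx":0,"ry":0.2,"rz":0.1},{"fingers":0.06,"x":0,"y":0,"z":0.02,"rx":0,"ry":0,"rz":0},{"fingers":0.06,"x":0,"y":0,"z":0.014,"rx":0,"ry":0,"rz":0},{"fingers":0.06,"x":0,"y":0,"z":0.009,"rx":0,"ry":0,"rz":0},{"fingers":0.06,"x":0,"y":0,"z":0,"rx":0,"ry":0,"rz":0}]'
python3 - <<'E'
from h import *
a=ori(45).apply([0,0,1]);tab=np.array([.562,.0232,.027]); plan(tab+.010*a,ori(45),1)
p,d=r.grab_frame('wrist'); cv2.imwrite('pics/w3.png',p[:,:,::-1]);np.save('pics/w3.npy',d)
E
```

```text
clock: 5.32
tcp_pos: [0.5634, 0.0307, 0.0199]
orientation: [-1.92, -1.623, -0.796]
contact_force: [-0.7, -0.1, 0.6]
grip_width: 0.0602
gripper_force: 0.0
tot rot [-0.1391 -0.1818 -0.1437] dist [-0.0003 -0.0005  0.    ] t 5.33
   [-0.0004 -0.0002 -0.0004] [-0.14 -0.18 -0.14]
```

View pics/w3.png

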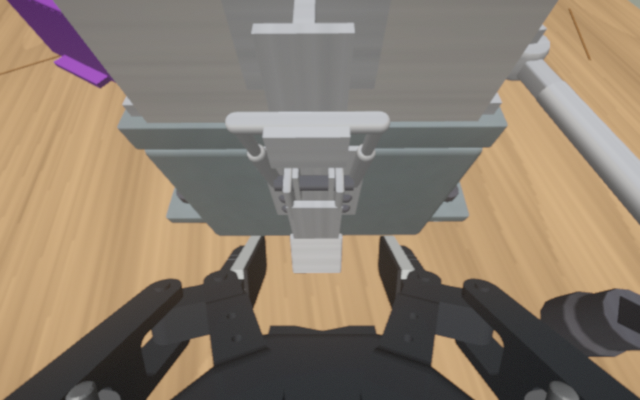

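The tab at (316,253) sits between the finger tips (250 to 392), so I close.

```bash
python3 -m jog '[{"fingers":0.03,"x":0,"y":-0.001,"z":0,"rx":0,"ry":0,"rz":0},{"fingers":0.02,"x":0,"y":0,"z":0,"rx":0,"ry":0,"rz":0},{"fingers":0.02,"x":0,"y":0,"z":0,"rx":0,"ry":0,"rz":0},{"fingers":0.02,"x":0,"y":0,"z":0,"rx":0,"ry":0,"rz":0}]' 60
python3 - <<'E'
from h import *
# arc: tool fixed orientation; tab about pivot
o=r.get_obs();R=Ro.from_rotvec(o['orientation']);print(o['contact_force'])
def pos(th):
    b=np.arctan2(11.5,50.5)+th; return -U*np.sin(b)*.0518-Z*np.cos(b)*.0518
n=18;ths=np.linspace(0,2.3,n+1)
for i in range(n): print(round(ths[i+1],2),np.round(R.inv().apply(pos(ths[i+1])-pos(ths[i])),4))
E
```

```text
clock: 5.88
tcp_pos: [0.5607, 0.0303, 0.02]
orientation: [-1.919, -1.622, -0.793]
contact_force: [-6.2, -5.2, 7.8]
grip_width: 0.0241
gripper_force: 58.3
[-6.2356 -5.2346  7.8475]
0.13 [-0.0031 -0.     -0.0058]
0.26 [-0.0024 -0.     -0.0062]
0.38 [-0.0016 -0.     -0.0064]
0.51 [-0.0007 -0.     -0.0066]
0.64 [ 0.0001 -0.     -0.0066]
0.77 [ 0.001  -0.     -0.0065]
0.89 [ 0.0018 -0.     -0.0064]
1.02 [ 0.0026 -0.     -0.0061]
1.15 [ 0.0033 -0.     -0.0057]
1.28 [ 0.004  -0.     -0.0052]
1.41 [ 0.0047 -0.     -0.0047]
1.53 [ 0.0052 -0.     -0.0041]
1.66 [ 0.0057 -0.     -0.0034]
1.79 [ 0.0061 -0.     -0.0026]
1.92 [ 0.0064 -0.     -0.0018]
2.04 [ 0.0065 -0.     -0.001 ]
2.17 [ 0.0066 -0.     -0.0001]
2.3 [ 0.0066 -0.      0.0007]
```

```bash
python3 -m jog '[{"fingers":0.02,"x":-0.003,"y":0,"z":-0.006,"rx":0,"ry":0,"rz":0},{"fingers":0.02,"x":-0.0024,"y":0,"z":-0.006,"rx":0,"ry":0,"rz":0},{"fingers":0.02,"x":-0.0016,"y":0,"z":-0.0064,"rx":0,"ry":0,"rz":0},{"fingers":0.02,"x":-0.0007,"y":0,"z":-0.0066,"rx":0,"ry":0,"rz":0},{"fingers":0.02,"x":0,"y":0,"z":-0.0066,"rx":0,"ry":0,"rz":0},{"fingers":0.02,"x":0.001,"y":0,"z":-0.0065,"rx":0,"ry":0,"rz":0},{"fingers":0.02,"x":0.0018,"y":0,"z":-0.0064,"rx":0,"ry":0,"rz":0},{"fingers":0.02,"x":0.0026,"y":0,"z":-0.0061,"rx":0,"ry":0,"rz":0}]'
python3 -m jog '[{"fingers":0.02,"x":0.0033,"y":0,"z":-0.0057,"rx":0,"ry":0,"rz":0},{"fingers":0.02,"x":0.004,"y":0,"z":-0.0052,"rx":0,"ry":0,"rz":0},{"fingers":0.02,"x":0.0047,"y":0,"z":-0.0047,"rx":0,"ry":0,"rz":0}]'
python3 - <<'E'
from h import *
p,d=r.grab_frame('side')
for t in ['lever_tab','hook_bar','keeper']: print(t,[(np.round(q['xyz'],4),round(q['score'],2)) for q in r.landmark_of(t,'side')[:3]])
E
```

```text
clock: 6.88
tcp_pos: [0.5552, -0.0026, 0.0554]
orientation: [-1.913, -1.623, -0.796]
contact_force: [-0.4, 9.6, 0.2]
grip_width: 0.0229
gripper_force: 59.2
clock: 7.25
tcp_pos: [0.5547, -0.006, 0.074]
orientation: [-1.915, -1.623, -0.795]
contact_force: [1.6, 8.9, -4.4]
grip_width: 0.0225
gripper_force: 59.2
lever_tab [(array([ 0.3733, -0.0374,  0.0002]), 0.36)]
hook_bar []
keeper []
```

```bash
python3 -m jog '[{"fingers":0.02,"x":0.0052,"y":0,"z":-0.0041,"rx":0,"ry":0,"rz":0},{"fingers":0.02,"x":0.0057,"y":0,"z":-0.0034,"rx":0,"ry":0,"rz":0},{"fingers":0.02,"x":0.0061,"y":0,"z":-0.0026,"rx":0,"ry":0,"rz":0},{"fingers":0.02,"x":0.0064,"y":0,"z":-0.0018,"rx":0,"ry":0,"rz":0},{"fingers":0.02,"x":0.0065,"y":0,"z":-0.001,"rx":0,"ry":0,"rz":0},{"fingers":0.02,"x":0.0066,"y":0,"z":0,"rx":0,"ry":0,"rz":0},{"fingers":0.02,"x":0.0066,"y":0,"z":0.0007,"rx":0,"ry":0,"rz":0},{"fingers":0.02,"x":0,"y":0,"z":0,"rx":0,"ry":0,"rz":0}]'
python3 - <<'E'
from h import *
p,d=r.grab_frame('wrist'); cv2.imwrite('pics/w4.png',p[:,:,::-1]);np.save('pics/w4.npy',d)
E
```

```text
clock: 8.45
tcp_pos: [0.5605, 0.0125, 0.1131]
orientation: [-1.921, -1.624, -0.797]
contact_force: [-0.2, 0.1, 0.3]
grip_width: 0.0202
gripper_force: 0.0
```

View pics/w4.png

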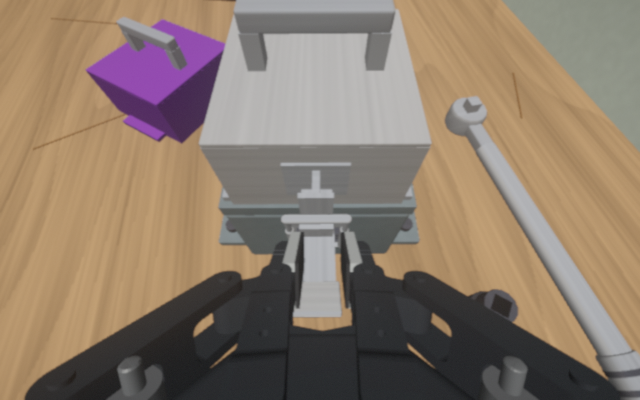

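The fingers have slid off the tab edges and straddle the lever arm without touching it (force 0). The tab is at (318,300), and the hook bar at (316,220) is just in front of the keeper (316,200). I'll measure the lever from depth.

```bash
python3 - <<'E'
from h import *
d=np.load('pics/w4.npy');W=cloud('wrist',d)
for v in [175,185,195,205,212,219,225,232,240,250,260,270,280,290,300,310]:
    q=W[v,318];q2=W[v,306];print(v,[np.round([(s-C)@U,(s-C)@V,s[2]],4) for s in(q,q2)])
E
```

```text
175 [array([-0.0607, -0.0018,  0.1401]), array([-0.0576,  0.0048,  0.1355])]
185 [array([-0.0661, -0.0018,  0.139 ]), array([-0.0578,  0.0053,  0.1257])]
195 [array([nan, nan, nan]), array([-0.0732,  0.0041,  0.141 ])]
205 [array([-0.0748, -0.0018,  0.1335]), array([-0.0738,  0.0046,  0.1316])]
212 [array([-0.0746, -0.0016,  0.125 ]), array([-0.075 ,  0.0048,  0.1257])]
219 [array([-0.0808, -0.0017,  0.1293]), array([-0.0808,  0.0045,  0.1294])]
225 [array([-0.0821, -0.0017,  0.1245]), array([-0.0822,  0.0047,  0.1249])]
232 [array([-0.0844, -0.0016,  0.1204]), array([-0.0842,  0.0049,  0.1201])]
240 [array([-0.0761, -0.0011,  0.0867]), array([-0.0763,  0.0068,  0.0871])]
250 [array([-0.0834, -0.0011,  0.088 ]), array([-0.0834,  0.0066,  0.088 ])]
260 [array([-0.0901, -0.0012,  0.0886]), array([-0.0903,  0.0063,  0.089 ])]
270 [array([-0.0971, -0.0013,  0.0911]), array([-0.0968,  0.0061,  0.0901])]
280 [array([-0.1032, -0.0013,  0.0915]), array([-0.1032,  0.0058,  0.0917])]
290 [array([-0.1099, -0.0014,  0.0965]), array([-0.1098,  0.0054,  0.0958])]
300 [array([-0.1163, -0.0016,  0.102 ]), array([-0.1163,  0.0049,  0.1022])]
310 [array([-0.1218, -0.0017,  0.1053]), array([-0.122 ,  0.0045,  0.1068])]
```

The lever stands at about 1.77 rad with the spring slack and the bar still behind the lip. I'll back out and push the tab up from below with closed fingers, which has nothing to slip.

```bash
python3 -m jog '[{"fingers":0.02,"x":0,"y":0,"z":-0.012,"rx":0,"ry":0,"rz":0},{"fingers":0.02,"x":0,"y":0,"z":-0.03,"rx":0,"ry":0,"rz":0},{"fingers":0.0,"x":-0.025,"y":0,"z":0,"rx":0,"ry":0,"rz":0},{"fingers":0.0,"x":-0.028,"y":0,"z":0,"rx":0,"ry":0,"rz":0},{"fingers":0.0,"x":0,"y":0,"z":0,"rx":0,"ry":0,"rz":0},{"fingers":0.0,"x":0,"y":0,"z":0.022,"rx":0,"ry":0,"rz":0},{"fingers":0.0,"x":0,"y":0,"z":0.022,"rx":0,"ry":0,"rz":0},{"fingers":0.0,"x":0,"y":0,"z":0,"rx":0,"ry":0,"rz":0}]'
python3 - <<'E'
from h import *
p,d=r.grab_frame('side'); cv2.imwrite('pics/s5.png',p[:,:,::-1])
W=cloud('side',d)
for t in ['lever_tab','hook_bar','keeper']: print(t,[(np.round(q['xyz'],4),round(q['score'],2)) for q in r.landmark_of(t,'side')[:3]])
p,d=r.grab_frame('wrist');W=cloud('wrist',d)
for v in range(200,330,10):
    q=W[v,318];print(v,np.round([(q-C)@U,(q-C)@V,q[2]],4))
E
```

```text
clock: 9.5
tcp_pos: [0.5525, -0.0204, 0.073]
orientation: [-1.915, -1.622, -0.794]
contact_force: [0.2, 0.1, 0.4]
grip_width: -0.0002
gripper_force: 0.0
lever_tab [(array([ 0.5548, -0.2836,  0.0052]), 0.62)]
hook_bar []
keeper [(array([ 0.5552, -0.2781,  0.    ]), 0.26)]
200 [-0.1097 -0.0017  0.0967]
210 [-0.1191 -0.0019  0.1039]
220 [-0.1245 -0.0019  0.1042]
230 [-0.0856 -0.0001 -0.0001]
240 [-0.1296 -0.0018  0.0918]
250 [-0.1373 -0.002   0.0995]
260 [-0.1442 -0.0021  0.1069]
270 [-0.148  -0.0021  0.1053]
280 [-0.1517 -0.0021  0.1035]
290 [-0.1548 -0.002   0.0984]
300 [-0.1583 -0.002   0.0951]
310 [-0.1497 -0.0005  0.0004]
320 [-0.1564 -0.0005 -0.0005]
```

```bash
python3 -m jog '[{"fingers":0.0,"x":0.007,"y":0,"z":0,"rx":0,"ry":0,"rz":0},{"fingers":0.0,"x":0.007,"y":0,"z":-0.002,"rx":0,"ry":0,"rz":0},{"fingers":0.0,"x":0.007,"y":0,"z":-0.002,"rx":0,"ry":0,"rz":0},{"fingers":0.0,"x":0.007,"y":0,"z":-0.001,"rx":0,"ry":0,"rz":0},{"fingers":0.0,"x":0.007,"y":0,"z":0,"rx":0,"ry":0,"rz":0},{"fingers":0.0,"x":0.006,"y":0,"z":0,"rx":0,"ry":0,"rz":0},{"fingers":0.0,"x":0,"y":0,"z":0,"rx":0,"ry":0,"rz":0}]'
python3 - <<'E'
from h import *
p,d=r.grab_frame('wrist');cv2.imwrite('pics/w6.png',p[:,:,::-1]);W=cloud('wrist',d)
for v in range(160,330,10):
    q=W[v,318];print(v,np.round([(q-C)@U,(q-C)@V,q[2]],4))
for t in ['lever_tab','hook_bar','keeper']: print(t,[(np.round(q['xyz'],4),round(q['score'],2)) for q in r.landmark_of(t,'wrist')[:3]])
E
```

```text
clock: 10.62
tcp_pos: [0.5581, 0.003, 0.1067]
orientation: [-1.919, -1.624, -0.797]
contact_force: [0.1, -0.6, -0.3]
grip_width: 0.0003
gripper_force: 0.1
160 [-0.0656 -0.0012  0.1399]
170 [-0.0721 -0.0012  0.1404]
180 [-0.0749 -0.0012  0.1355]
190 [-0.0749 -0.001   0.1257]
200 [-0.0785 -0.001   0.121 ]
210 [-0.0846 -0.001   0.1211]
220 [-0.0965 -0.0013  0.134 ]
230 [-0.0952 -0.0011  0.1187]
240 [-0.1035 -0.0012  0.1261]
250 [-0.1108 -0.0014  0.1326]
260 [-0.1172 -0.0015  0.1386]
270 [-0.1214 -0.0016  0.1382]
280 [-0.1249 -0.0016  0.1356]
290 [-0.1282 -0.0015  0.1316]
300 [-0.1316 -0.0015  0.1279]
310 [-0.1184  0.0007  0.0003]
320 [-0.1261  0.0006 -0.0002]
lever_tab [(array([0.5603, 0.0112, 0.1223]), 0.92)]
hook_bar [(array([0.5581, 0.0029, 0.1295]), 0.82)]
keeper [(array([0.5588, 0.0251, 0.1232]), 0.59)]
```

View pics/w6.png

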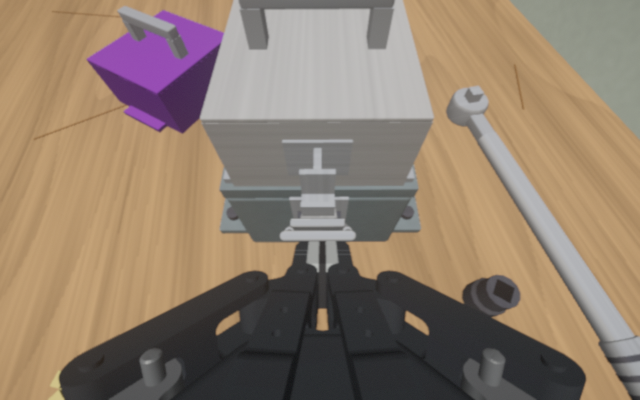

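The bar (316,236) is now off the keeper, lying outward on the finger tips. I'll withdraw so that it falls.

```bash
python3 -m jog '[{"fingers":0.0,"x":0,"y":0,"z":-0.02,"rx":0,"ry":0,"rz":0},{"fingers":0.0,"x":0,"y":0,"z":-0.04,"rx":0,"ry":0,"rz":0},{"fingers":0.03,"x":0,"y":0,"z":-0.06,"rx":0,"ry":0,"rz":0},{"fingers":0.06,"x":0,"y":0,"z":-0.04,"rx":0,"ry":0,"rz":0},{"fingers":0.06,"x":0,"y":0,"z":0,"rx":0,"ry":0,"rz":0},{"fingers":0.06,"x":0,"y":0,"z":0,"rx":0,"ry":0,"rz":0}]'
python3 - <<'E'
from h import *
p,d=r.grab_frame('wrist');cv2.imwrite('pics/w7.png',p[:,:,::-1]);W=cloud('wrist',d)
for t in ['lever_tab','hook_bar','keeper','cover_handle','cover']: print(t,[(np.round(q['xyz'],4),round(q['score'],2)) for q in r.landmark_of(t,'wrist')[:3]])
print('handle',rect(W,[.45,0,.180],[.7,.2,.2]));print('top',rect(W,[.45,0,.152],[.7,.2,.166]))
p,d=r.grab_frame('scene');W=cloud('scene',d);print('handle',rect(W,[.45,0,.180],[.7,.2,.2]))
tab=T(0,0,.26);plan(tab,ori(0),10)
E
```

```text
clock: 11.58
tcp_pos: [0.539, -0.1089, 0.2182]
orientation: [-1.919, -1.622, -0.795]
contact_force: [-0.2, 1.1, 0.2]
grip_width: 0.0601
gripper_force: 0.0
lever_tab [(array([0.5589, 0.0092, 0.1248]), 0.73)]
hook_bar [(array([0.5609, 0.0248, 0.0261]), 0.42)]
keeper [(array([0.5618, 0.026 , 0.125 ]), 0.78), (array([0.5735, 0.1038, 0.1859]), 0.68)]
cover_handle [(array([0.4159, 0.2881, 0.0848]), 0.93), (array([0.5716, 0.1024, 0.185 ]), 0.64), (array([0.6191, 0.3277, 0.0838]), 0.59)]
cover [(array([0.42  , 0.2898, 0.0018]), 0.75), (array([0.5713, 0.1033, 0.187 ]), 0.35)]
handle (1245, ((571.4365844726562, 103.19929504394531), (14.256217956542969, 75.88735961914062), 80.1536865234375), np.float64(0.18984027573444676))
top (6009, ((571.4042358398438, 103.52653503417969), (117.99678039550781, 110.21345520019531), 80.71064758300781), np.float64(0.1598285209609505))
handle (197, ((570.7354736328125, 101.50782775878906), (14.218557357788086, 78.40564727783203), 81.13468170166016), np.float64(0.19189089913645152))
tot rot [ -0.2528 -45.2354  -0.0714] dist [0.0321 0.2108 0.0416] t 11.93
   [ 0.018  -0.0003  0.0122] [-0.03 -4.52 -0.01]
   [ 0.0189 -0.0003  0.0108] [-0.03 -4.52 -0.01]
   [ 0.0197 -0.0003  0.0092] [-0.03 -4.52 -0.01]
   [ 0.0203 -0.0003  0.0077] [-0.03 -4.52 -0.01]
   [ 0.0209 -0.0003  0.006 ] [-0.03 -4.52 -0.01]
   [ 0.0213 -0.0003  0.0044] [-0.03 -4.52 -0.01]
   [ 0.0216 -0.0003  0.0027] [-0.03 -4.52 -0.01]
   [ 0.0217 -0.0003  0.001 ] [-0.03 -4.52 -0.01]
   [ 0.0217 -0.0003 -0.0008] [-0.03 -4.52 -0.01]
   [ 0.0216 -0.0003 -0.0025] [-0.03 -4.52 -0.01]
```

View pics/w7.png

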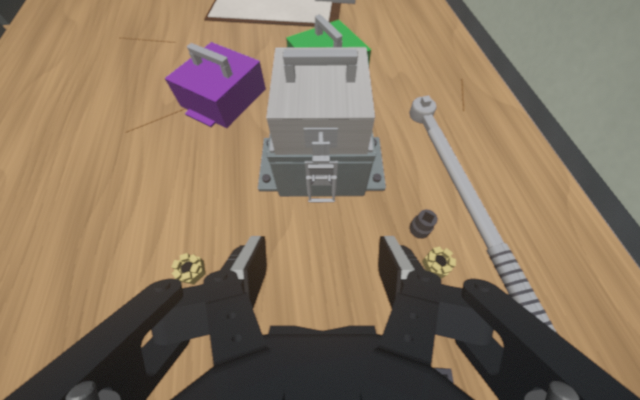

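The hook hangs free with its bar at (320,198), the lever is up at (321,165), and the cover is still seated. Next is the handle grasp across tester x.

```bash
python3 - <<'E'
from h import *
h=np.array([.5715,.1025,.27]);m=h.copy()
plan(h,ori(0,YAW),5)
plan(h,ori(0,YAW+np.pi/2),9,(h,ori(0,YAW)))
print(r.get_obs()['joints'])
E
```

```text
tot rot [ -0.2528 -45.2354  -0.0714] dist [0.0321 0.2118 0.0516] t 11.93
   [ 0.0375 -0.0007  0.0231] [-0.05 -9.05 -0.01]
   [ 0.0407 -0.0007  0.017 ] [-0.05 -9.05 -0.01]
   [ 0.0428 -0.0007  0.0104] [-0.05 -9.05 -0.01]
   [ 0.0439 -0.0007  0.0035] [-0.05 -9.05 -0.01]
   [ 0.0439 -0.0007 -0.0035] [-0.05 -9.05 -0.01]
tot rot [  0.   0. -90.] dist [0. 0. 0.] t 11.93
   [0. 0. 0.] [  0.   0. -10.]
   [0. 0. 0.] [  0.   0. -10.]
   [0. 0. 0.] [  0.   0. -10.]
   [0. 0. 0.] [  0.   0. -10.]
   [0. 0. 0.] [  0.   0. -10.]
   [0. 0. 0.] [  0.   0. -10.]
   [0. 0. 0.] [  0.   0. -10.]
   [0. 0. 0.] [  0.   0. -10.]
   [0. 0. 0.] [  0.   0. -10.]
[ 1.0198  0.5912 -0.7216  1.7845 -0.4436  1.1069  0.4328]
```

```bash
python3 -m jog '[{"fingers":0.06,"x":0.0375,"y":0,"z":0.023,"rx":0,"ry":-9,"rz":0},{"fingers":0.06,"x":0.041,"y":-0.001,"z":0.016,"rx":0,"ry":-9,"rz":0},{"fingers":0.06,"x":0.043,"y":-0.001,"z":0.01,"rx":0,"ry":-9,"rz":0},{"fingers":0.06,"x":0.044,"y":-0.001,"z":0.003,"rx":0,"ry":-9,"rz":0},{"fingers":0.06,"x":0.044,"y":-0.001,"z":-0.004,"rx":0,"ry":-9,"rz":0},{"fingers":0.06,"x":0,"y":0,"z":0,"rx":0,"ry":0,"rz":-10},{"fingers":0.06,"x":0,"y":0,"z":0,"rx":0,"ry":0,"rz":-10},{"fingers":0.06,"x":0,"y":0,"z":0,"rx":0,"ry":0,"rz":-10}]'
python3 -m jog '[{"fingers":0.06,"x":0,"y":0,"z":0,"rx":0,"ry":0,"rz":-10},{"fingers":0.06,"x":0,"y":0,"z":0,"rx":0,"ry":0,"rz":-10},{"fingers":0.06,"x":0,"y":0,"z":0,"rx":0,"ry":0,"rz":-10},{"fingers":0.06,"x":0,"y":0,"z":0,"rx":0,"ry":0,"rz":-10},{"fingers":0.06,"x":0,"y":0,"z":0,"rx":0,"ry":0,"rz":-10},{"fingers":0.06,"x":0,"y":0,"z":0,"rx":0,"ry":0,"rz":-10},{"fingers":0.06,"x":0,"y":0,"z":0,"rx":0,"ry":0,"rz":0}]'
python3 - <<'E'
from h import *
p,d=r.grab_frame('wrist');W=cloud('wrist',d)
print('handle',rect(W,[.5,.03,.180],[.65,.17,.2]))
print(r.get_obs()['joints'])
plan(np.array([.5715,.1025,.168]),ori(0,YAW+np.pi/2),1)
E
```

```text
clock: 12.92
tcp_pos: [0.5707, 0.1024, 0.2729]
orientation: [-1.778, -2.583, -0.002]
contact_force: [-0.1, -0.1, -0.1]
grip_width: 0.06
gripper_force: 0.0
clock: 13.8
tcp_pos: [0.5709, 0.1015, 0.2728]
orientation: [-0.262, -3.126, -0.007]
contact_force: [0.5, -0.7, 0.1]
grip_width: 0.0605
gripper_force: 0.0
handle (1232, ((572.095703125, 103.39926147460938), (11.411825180053711, 75.23095703125), 80.16322326660156), np.float64(0.19181374162123663))
[ 0.3977  0.4173 -0.8895  1.6934  0.3389  1.1976  0.8254]
tot rot [ 0.2134 -0.2488 -0.2219] dist [ 0.0005  0.0011 -0.1049] t 13.85
   [-0.0008  0.0008  0.1049] [ 0.21 -0.25 -0.22]
```

```bash
python3 -m jog '[{"fingers":0.06,"x":0,"y":0.0015,"z":0.04,"rx":0.2,"ry":-0.2,"rz":-0.2},{"fingers":0.06,"x":0,"y":0,"z":0.035,"rx":0,"ry":0,"rz":0},{"fingers":0.06,"x":0,"y":0,"z":0.02,"rx":0,"ry":0,"rz":0},{"fingers":0.06,"x":0,"y":0,"z":0.01,"rx":0,"ry":0,"rz":0},{"fingers":0.03,"x":0,"y":0,"z":0,"rx":0,"ry":0,"rz":0},{"fingers":0.006,"x":0,"y":0,"z":0,"rx":0,"ry":0,"rz":0},{"fingers":0.006,"x":0,"y":0,"z":0,"rx":0,"ry":0,"rz":0},{"fingers":0.006,"x":0,"y":0,"z":0,"rx":0,"ry":0,"rz":0}]' 80
```

```text
clock: 14.85
tcp_pos: [0.5722, 0.1035, 0.1694]
orientation: [0.255, 3.129, 0.001]
contact_force: [0.5, 0.9, 6.0]
grip_width: 0.0105
gripper_force: 78.8
```

```bash
python3 -m jog '[{"fingers":0.006,"x":0,"y":-0.003,"z":0,"rx":0,"ry":0,"rz":0},{"fingers":0.006,"x":0,"y":-0.003,"z":0,"rx":0,"ry":0,"rz":0},{"fingers":0.006,"x":0,"y":-0.003,"z":0,"rx":0,"ry":0,"rz":0},{"fingers":0.006,"x":0,"y":-0.003,"z":0,"rx":0,"ry":0,"rz":0},{"fingers":0.006,"x":0,"y":0,"z":0,"rx":0,"ry":0,"rz":0}]'
python3 - <<'E'
from h import *
p,d=r.grab_frame('scene');W=cloud('scene',d)
o=r.get_obs();print(o['contact_force'],o['moment'],o['grip_width'])
print('top',rect(W,[.45,-.02,.154],[.7,.2,.166]))
E
```

```text
clock: 15.48
tcp_pos: [0.5705, 0.0943, 0.1698]
orientation: [0.252, 3.128, 0.008]
contact_force: [0.7, 7.2, 5.3]
grip_width: 0.0104
gripper_force: 79.0
[1.5802 7.1007 5.6455] [ 1.4812 -0.1958  0.0442] 0.010274174211329219
top (1443, ((567.4708862304688, 92.1314697265625), (118.9002914428711, 114.8939208984375), 81.11492156982422), np.float64(0.16140228581468596))
```

```bash
python3 -m jog '[{"fingers":0.006,"x":0,"y":-0.002,"z":-0.0005,"rx":0,"ry":0,"rz":0},{"fingers":0.006,"x":0,"y":-0.002,"z":-0.0005,"rx":0,"ry":0,"rz":0},{"fingers":0.006,"x":0,"y":0,"z":0,"rx":0,"ry":0,"rz":0}]'
python3 -m jog '[{"fingers":0.006,"x":0,"y":0,"z":-0.004,"rx":0,"ry":0,"rz":0},{"fingers":0.006,"x":0,"y":0,"z":-0.004,"rx":0,"ry":0,"rz":0},{"fingers":0.006,"x":0,"y":0,"z":0,"rx":0,"ry":0,"rz":0}]'
```

```text
clock: 15.9
tcp_pos: [0.569, 0.0885, 0.1697]
orientation: [0.254, 3.13, 0.003]
contact_force: [1.1, 5.2, 3.0]
grip_width: 0.0104
gripper_force: 78.6
clock: 16.27
tcp_pos: [0.5681, 0.0861, 0.1767]
orientation: [-0.257, -3.129, 0.002]
contact_force: [-0.2, -0.1, -6.5]
grip_width: 0.0102
gripper_force: 78.1
```

```bash
python3 -m jog '[{"fingers":0.006,"x":0,"y":0,"z":-0.01,"rx":0,"ry":0,"rz":0},{"fingers":0.006,"x":0,"y":0,"z":-0.015,"rx":0,"ry":0,"rz":0},{"fingers":0.006,"x":0,"y":0,"z":-0.02,"rx":0,"ry":0,"rz":0},{"fingers":0.006,"x":0,"y":0,"z":-0.03,"rx":0,"ry":0,"rz":0},{"fingers":0.006,"x":0,"y":0,"z":-0.03,"rx":0,"ry":0,"rz":0},{"fingers":0.006,"x":0,"y":0,"z":-0.02,"rx":0,"ry":0,"rz":0},{"fingers":0.006,"x":0,"y":0,"z":0,"rx":0,"ry":0,"rz":0}]'
python3 - <<'E'
from h import *
p,d=r.grab_frame('scene');cv2.imwrite('pics/s8.png',p[:,:,::-1]);W=cloud('scene',d)
z=r.get_obs()['tcp_pos'];print(z)
print('top',rect(W,[.4,-.1,z[2]-.018],[.75,.25,z[2]+.002]))
ty=np.deg2rad(79.3);t=np.array([.5555,-.283,.2]);
plan(np.r_[t[:2],z[2]],ori(0,ty+np.pi/2),14)
E
```

```text
clock: 17.15
tcp_pos: [0.5695, 0.0877, 0.3042]
orientation: [0.255, 3.128, 0.001]
contact_force: [-0.8, 0.3, -5.8]
grip_width: 0.0104
gripper_force: 78.3
[0.5688 0.0872 0.3025]
top (1790, ((567.5883178710938, 85.39297485351562), (118.60971069335938, 113.70861053466797), 80.88880157470703), np.float64(0.29568452232161535))
tot rot [-0.0057  0.0441  1.3657] dist [-0.0133 -0.3702  0.    ] t 17.2
   [-0.0034 -0.0262  0.    ] [-0.   0.   0.1]
   [-0.0034 -0.0262  0.    ] [-0.   0.   0.1]
   [-0.0034 -0.0262  0.    ] [-0.   0.   0.1]
   [-0.0035 -0.0262  0.    ] [-0.   0.   0.1]
   [-0.0035 -0.0262  0.    ] [-0.   0.   0.1]
   [-0.0036 -0.0262  0.    ] [-0.   0.   0.1]
   [-0.0036 -0.0262  0.    ] [-0.   0.   0.1]
   [-0.0037 -0.0262  0.    ] [-0.   0.   0.1]
   [-0.0037 -0.0262  0.    ] [-0.   0.   0.1]
   [-0.0038 -0.0262  0.    ] [-0.   0.   0.1]
   [-0.0038 -0.0262  0.    ] [-0.   0.   0.1]
   [-0.0038 -0.0262  0.    ] [-0.   0.   0.1]
   [-0.0039 -0.0262  0.    ] [-0.   0.   0.1]
   [-0.0039 -0.0262  0.    ] [-0.   0.   0.1]
```

View pics/s8.png

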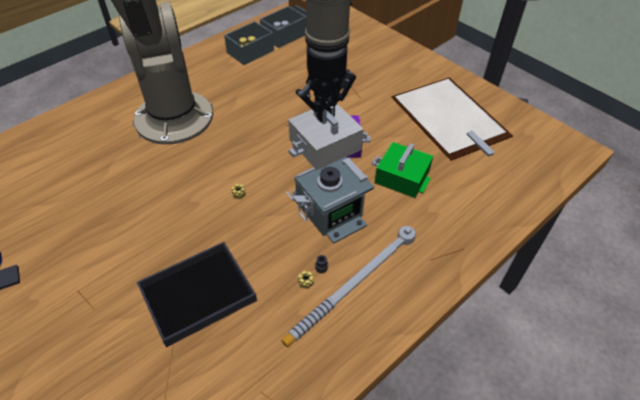

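The cover is lifted level at (325,135) and the tester top is bare with the boss showing. I carry it to the tray.

```bash
python3 -m jog '[{"fingers":0.006,"x":-0.002,"y":-0.015,"z":0,"rx":0,"ry":0,"rz":0.2},{"fingers":0.006,"x":-0.004,"y":-0.03,"z":0,"rx":0,"ry":0,"rz":0.2},{"fingers":0.006,"x":-0.005,"y":-0.035,"z":0,"rx":0,"ry":0,"rz":0.2},{"fingers":0.006,"x":-0.005,"y":-0.035,"z":0,"rx":0,"ry":0,"rz":0.2},{"fingers":0.006,"x":-0.005,"y":-0.035,"z":0,"rx":0,"ry":0,"rz":0.2},{"fingers":0.006,"x":-0.005,"y":-0.035,"z":0,"rx":0,"ry":0,"rz":0.1},{"fingers":0.006,"x":-0.005,"y":-0.035,"z":0,"rx":0,"ry":0,"rz":0.1},{"fingers":0.006,"x":-0.005,"y":-0.035,"z":0,"rx":0,"ry":0,"rz":0.1}]'
python3 -m jog '[{"fingers":0.006,"x":-0.005,"y":-0.035,"z":0.02,"rx":0,"ry":0,"rz":0.1},{"fingers":0.006,"x":-0.005,"y":-0.035,"z":0.02,"rx":0,"ry":0,"rz":0.1},{"fingers":0.006,"x":-0.004,"y":-0.025,"z":0.02,"rx":0,"ry":0,"rz":0},{"fingers":0.006,"x":-0.002,"y":-0.015,"z":0.015,"rx":0,"ry":0,"rz":0},{"fingers":0.006,"x":0,"y":0,"z":0,"rx":0,"ry":0,"rz":0},{"fingers":0.006,"x":0,"y":0,"z":0,"rx":0,"ry":0,"rz":0}]'
python3 - <<'E'
from h import *
ty=np.deg2rad(79.3);t=np.array([.5555,-.283,.0755])
plan(t,ori(0,ty+np.pi/2),1)
for c in ['scene','side']:
    p,d=r.grab_frame(c);W=cloud(c,d);z=r.get_obs()['tcp_pos'][2]
    print(c,'top',rect(W,[.4,-.45,z-.018],[.75,-.1,z+.002]))
    print([(np.round(q['xyz'],3),round(q['score'],2)) for q in r.landmark_of('tray_floor',c)[:2]])
E
```

```text
clock: 18.2
tcp_pos: [0.5583, -0.1727, 0.3006]
orientation: [-0.293, -3.125, 0.0]
contact_force: [0.8, 0.2, -5.2]
grip_width: 0.0104
gripper_force: 78.3
clock: 18.95
tcp_pos: [0.5559, -0.2793, 0.228]
orientation: [0.293, 3.127, 0.002]
contact_force: [0.1, 0.1, -4.6]
grip_width: 0.0104
gripper_force: 78.4
tot rot [0.0632 0.0634 0.0062] dist [-0.0004 -0.0037 -0.1525] t 18.95
   [-0.0002 -0.0039  0.1525] [0.06 0.06 0.01]
scene top (2243, ((555.6351928710938, -280.2716369628906), (116.60770416259766, 113.01004028320312), 79.40435028076172), np.float64(0.21963268062621566))
[(array([ 0.556, -0.284,  0.008]), 0.97)]
side top (5386, ((555.9063720703125, -280.7987060546875), (117.20467376708984, 110.37013244628906), 79.3473129272461), np.float64(0.217723325464353))
[(array([0.56 , 0.03 , 0.028]), 0.42)]
```

```bash
python3 -m jog '[{"fingers":0.006,"x":0,"y":0,"z":0.02,"rx":0,"ry":0,"rz":0},{"fingers":0.006,"x":0,"y":0,"z":0.03,"rx":0,"ry":0,"rz":0},{"fingers":0.006,"x":0,"y":0,"z":0.03,"rx":0,"ry":0,"rz":0},{"fingers":0.006,"x":0,"y":0,"z":0.025,"rx":0,"ry":0,"rz":0},{"fingers":0.006,"x":0,"y":0,"z":0.02,"rx":0,"ry":0,"rz":0},{"fingers":0.006,"x":0,"y":0,"z":0.015,"rx":0,"ry":0,"rz":0},{"fingers":0.006,"x":0,"y":0,"z":0.006,"rx":0,"ry":0,"rz":0},{"fingers":0.006,"x":0,"y":0,"z":0,"rx":0,"ry":0,"rz":0}]'
python3 -m jog '[{"fingers":0.006,"x":0,"y":0,"z":0.002,"rx":0,"ry":0,"rz":0},{"fingers":0.006,"x":0,"y":0,"z":0.002,"rx":0,"ry":0,"rz":0},{"fingers":0.006,"x":0,"y":0,"z":0.001,"rx":0,"ry":0,"rz":0},{"fingers":0.006,"x":0,"y":0,"z":0,"rx":0,"ry":0,"rz":0}]'
```

```text
clock: 20.15
tcp_pos: [0.5551, -0.2812, 0.0812]
orientation: [-0.296, -3.128, -0.0]
contact_force: [-0.2, -0.7, -5.1]
grip_width: 0.0104
gripper_force: 78.3
clock: 20.65
tcp_pos: [0.5548, -0.2813, 0.0762]
orientation: [-0.297, -3.127, 0.0]
contact_force: [-0.0, -0.3, -5.5]
grip_width: 0.0102
gripper_force: 78.3
```

```bash
python3 -m jog '[{"fingers":0.006,"x":0,"y":0,"z":0.001,"rx":0,"ry":0,"rz":0},{"fingers":0.006,"x":0,"y":0,"z":0.001,"rx":0,"ry":0,"rz":0},{"fingers":0.006,"x":0,"y":0,"z":0.0005,"rx":0,"ry":0,"rz":0},{"fingers":0.006,"x":0,"y":0,"z":0,"rx":0,"ry":0,"rz":0}]'
```

```text
clock: 21.15
tcp_pos: [0.5549, -0.2813, 0.0745]
orientation: [-0.296, -3.127, 0.001]
contact_force: [-4.5, 1.3, 4.8]
grip_width: 0.0102
gripper_force: 79.9
```

Contact made; release slowly and withdraw upward.

```bash
python3 -m jog '[{"fingers":0.014,"x":0,"y":0,"z":0,"rx":0,"ry":0,"rz":0},{"fingers":0.02,"x":0,"y":0,"z":0,"rx":0,"ry":0,"rz":0},{"fingers":0.035,"x":0,"y":0,"z":0,"rx":0,"ry":0,"rz":0},{"fingers":0.05,"x":0,"y":0,"z":0,"rx":0,"ry":0,"rz":0},{"fingers":0.05,"x":0,"y":0,"z":-0.015,"rx":0,"ry":0,"rz":0},{"fingers":0.05,"x":0,"y":0,"z":-0.04,"rx":0,"ry":0,"rz":0},{"fingers":0.05,"x":0,"y":0,"z":-0.06,"rx":0,"ry":0,"rz":0},{"fingers":0.05,"x":0,"y":0,"z":-0.06,"rx":0,"ry":0,"rz":0}]'
python3 -m jog '[{"fingers":0.05,"x":0,"y":0,"z":0,"rx":0,"ry":0,"rz":0},{"fingers":0.05,"x":0,"y":0,"z":0,"rx":0,"ry":0,"rz":0}]'
python3 - <<'E'
from h import *
for c in ['scene','side']:
    p,d=r.grab_frame(c);W=cloud(c,d);cv2.imwrite(f'pics/{c}9.png',p[:,:,::-1])
    m=rect(W,[.4,-.42,.055],[.75,-.12,.08]);print(c,'top',m)
    Q=W[np.all((W>[.45,-.38,.055])&(W<[.67,-.18,.08]),-1)];A=np.c_[Q[:,:2],np.ones(len(Q))];print('slope',np.linalg.lstsq(A,Q[:,2],rcond=None)[0])
    for t in ['wrench','socket','nut_a']: print(t,[(np.round(q['xyz'],3).tolist(),round(q['score'],2)) for q in r.landmark_of(t,c)])
E
```

```text
clock: 22.15
tcp_pos: [0.5548, -0.2809, 0.2514]
orientation: [0.296, 3.127, 0.0]
contact_force: [1.0, -1.2, -0.1]
grip_width: 0.0499
gripper_force: 0.0
clock: 22.4
tcp_pos: [0.5546, -0.2813, 0.2491]
orientation: [0.296, 3.127, -0.001]
contact_force: [0.1, -0.3, 0.3]
grip_width: 0.0501
gripper_force: 0.0
scene top (2318, ((554.72509765625, -282.2662048339844), (116.96874237060547, 115.74205780029297), 79.32576751708984), np.float64(0.06616155434021159))
slope [-0.0134  0.0034  0.0744]
wrench [([0.772, -0.004, 0.002], 0.79)]
socket [([0.689, -0.031, 0.002], 0.46)]
nut_a [([0.694, -0.08, -0.002], 0.77), ([0.378, -0.041, 0.002], 0.45)]
side top (4927, ((554.839599609375, -282.774169921875), (118.0994644165039, 110.60063171386719), 79.1249771118164), np.float64(0.06382578919532955))
slope [0.0031 0.012  0.0656]
wrench [([0.768, -0.006, 0.002], 0.58)]
socket [([0.558, 0.036, 0.078], 0.49)]
nut_a [([0.376, -0.038, 0.004], 0.85)]
```

View pics/scene9.png

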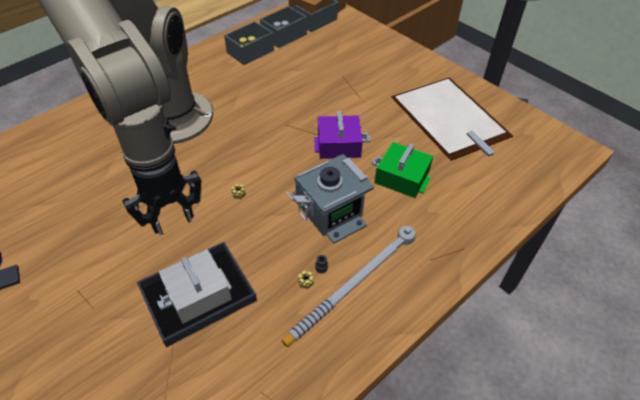

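The cover rests flat inside the tray at (195,285), the gripper is clear above it, and the nuts, socket and wrench have not moved.

```bash
python3 -c "
from bench import r
print(r.hand_in())"
```

```text
the job is handed in; nothing more can be done
None
```

The latch was thrown open with the cover still seated, and the cover now rests flat in the parts tray. The wrench, socket and nuts are where they were, and the job was handed in at about 22.7 s; no verdict came back.

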